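# Open the dial lock of the reference-weight box and hold the lock up

### The job

The flat steel box of reference weights is locked by a dial lock pushed down over the two legs of the box's shackle. Dial its combination, reading the marks like hours on a clock face whose twelve is the long mark on the box's side: turn the dial clockwise, notch by notch, until the pointer stands at five o'clock, stop there a moment, then turn back anticlockwise to two o'clock; then pull the lock straight up off the shackle. Finish while holding the lock still in the gripper, level, dial on top and at least 10 cm higher than where it sat, without having disturbed the test weights, load cell and tweezers lying around.

Things in the scene. Friction and masses are not known exactly. Their poses are not given: they have to be found in the camera images.
- lock: Dial lock, 0.45 kg: dark steel crossbar 56 (x) x 100 (y) x 34 mm (z), black rubber ends, dial on top, sitting level 34 mm above the worktop on the hasp tab before the box. Origin: centre of its underside, on the dial's axis; z up, +x toward the box (twelve o'clock), +y nine o'clock. Lift it by the dial, or by its upper body across 56 mm (the lid's edge is 5 mm off, 6 mm above its underside).
- lock_dial (a joint): Dial angle, rad: 0 = pointer at twelve o'clock (lock's +x, the long mark), growing clockwise seen from above, pi/6 an hour: five o'clock 2.618, two o'clock 1.047. Stops at -1.571 (nine) and 3.665 (seven). A sprung ball clicks into a notch at every hour (0.05 to 0.1 N m to leave it); let go, the dial settles into the nearest. Starts between twelve and three o'clock.
- dial_grip (a point): Point on the dial's axis, 52 mm above the lock's underside, at which to grip. The dial is a black round fluted knob, 36 mm across, from 40 to 64 mm above the underside, on a 39 mm skirt; the lock's flat top lies at 34 mm, its scale plate at 35 mm. A white pointer line runs over the dial's top and side. It may be gripped in any direction and can carry the lock.
- dial_pointer (a point): Outer end of the white pointer line on the dial's top rim, 18 mm from the axis.
- mark_twelve (a point): The long, wide mark (twelve o'clock) on the scale plate, on the side toward the box, 24 mm from the dial's axis. Twelve black marks in all, fixed to the lock's body.
- mark_five (a point): The five o'clock mark, first number. Inside the lock a second disc is only pushed along by the dial and stays at the farthest clockwise point reached: stopping here sets it, right within about 0.2 rad; passing further spoils it. To start afresh turn back to the nine o'clock stop, then clockwise to five and back to two.
- mark_two (a point): The two o'clock mark, second number, right within about 0.2 rad. Turning back below eleven o'clock would move the second disc again.
- shackle_end (a point): Top end of the shackle's left (+y) leg, hidden in the lock, fixed to the box. The two upright legs, 10 mm round, 36 mm either side of the dial's axis along y, with 1.5 mm play, keep the lock from turning and end 25 mm above its underside: raised over 25 mm it is free. Locked, it rises only 1 mm (14 mm if just the second number is right) and withstands over 100 N.
- lockbox: Flat grey steel box, fixed, 140 (x) x 220 (y) mm, lid top at 40 mm, cables of the bench lying across it. Origin: under its centre at worktop height; its front faces its own -x. On its front a steel ledge carries the U-shaped shackle, legs up through the lid's hasp tab; the lock's axis stands 106 mm in front of the box's centre (x = -0.106, y = 0 in this frame).
- test_weight_0: Bystander: knobbed test weight, 38 mm across, 48 mm high, standing near the lock. Origin under its centre.
- test_weight_1: Bystander: knobbed test weight, 31 mm across, 40 mm high, standing near the lock. Origin under its centre.
- test_weight_2: Bystander: knobbed test weight, 25 mm across, 31 mm high, standing near the lock. Origin under its centre.
- load_cell: Bystander: aluminium bar load cell, 127 x 81 x 26 mm over all, lying at the right side of the box. Origin under its centre.
- tweezers: Bystander: steel tweezers, 117 mm long, 9 mm high, lying at the front right. Origin under its centre.

How it is judged:
By the outcome, as a careful person would: the job done as asked, in the order asked, and still so for the second after the job is handed in, while the arm keeps its last pose, push and grip.
It also fails if it takes over 45 s, if anything falls off the work surface, if the arm or the gripper's body presses on something with over 40 N, if the wrist force passes 120 N, or if a joint passes its speed limit or range.

### The arm

A 7-joint arm with a two-finger parallel gripper is mounted at the origin on a cart in front of the work surface, level with it; the furniture and walls round the work are solid. World frame = base frame: x ahead of the robot, y to its left, z up, the work surface at z = 0. Lengths are in m, angles in rad, forces in N, time in s.
With the tool pointing down it reaches from about 0.425 to 0.875 m from the base axis. Payload 4.7 kg.
Tool frame: the origin (TCP) lies at the very end of the fingers, on their centre line; the grasp point (between the pads) lies 19 mm behind it; z points along the fingers, y is the direction in which the jaws open and shut (so a half turn about z gives the same grasp; the last joint's range is limited). The gripper opens to 87 mm and grips with 3 to 60 N. Pads are 19 mm wide; open, the fingers measure 117 mm over their backs; the gripper's body (75 mm by 190 mm) begins 51 mm behind the grasp point.
Start: joints at [-1.191, 0.321, -0.07, 1.45, 0.023, 1.371, -0.057], TCP at [0.233, 0.607, 0.223] pointing down, gripper open.
Joint ranges: [-2.86, 2.86], [-0.3, 2.09], [-1.38, 1.24], [0.06, 2.45], [-1.56, 4.7], [0.09, 2.05], [-2.69, 2.69]. Speed limits (rad/s): [2.57, 2.57, 3.14, 3.14, 3.14, 3.14, 3.14].

### API

Orientations are given as a unit quaternion [w, x, y, z].
In Python, from plant import robot gives the robot as it stands.
- The arm moves only by the tool play_rows, never from a script. Its argument "commands" is a list of rows, each a list of 3 entries, a list of its own where there are three numbers: the shift along the world's x, y, z in cm, then the turn, a rotation vector about the world's x, y, z in degrees, then the opening, from 0 (shut) to 1 (fully open). In form: [[[x, y, z], [rx, ry, rz], gripper], ...]. A call has 1 to 5 rows; each row is the pose to reach, as a shift and turn from the pose commanded when the call began; what a row does not reach only later rows make up. A row lasts 1/8 s, in which the tool goes at most 62.5 mm and 10.7 degrees, less where a joint would pass 70% of its speed; a pose out of reach is approached as far as the arm can. A call with a gripper value outside its range is refused whole. The fingers move at their own pace and stop on an object; "grip_force" is the grip in N (left out, the last holds). Time passes only in rows, so rows that repeat a pose let the fingers close. It gives the time, the measured TCP pose, the force and the opening at its end, in the units of the state.
- robot.state(): the state, without advancing time (a new reading comes with each control period).
- robot.snapshot(name): name is "scene" or "side" or "wrist"; returns a dict with "img" (400x640x3 uint8, blue, green, red), "camera_matrix" (3x3 intrinsics, pixels), "dist" ([k1, k2, p1, p2, k3] as OpenCV has them; the pictures are not rectified), "view" (4x4, takes a point from world to camera coordinates). Camera axes: x right, y down, z forward; pixel columns grow to the right and rows downward; lengths in m; the calibration is good to about 2 mm. A picture is of the moment at which its call begins. There is no depth.
- robot.job_done(): hands the job in, once; it reports no verdict.
Trained networks look in the newest picture that a camera, given by its name, has taken for a name from the list of things; names that differ only in an ending like _2 or _b are one class to them, and where a whole thing is asked for, a point or a joint stands for the part that bears it (a point fixed in the world has none). Each returns a list of dicts, best first, with "conf" (0 to 1); they miss things now and then, are a little off and sometimes report something else, mostly with a low value. They report only what shows in the picture. A call takes as long as a camera call.
- robot.look_for(label, camera): "box" ([centre column, centre row, width, height] in pixels, round what is visible of it).
- robot.regions_of(label, camera): "pixels" (400x640 bool, what is visible of it) and "box" ([centre column, centre row, width, height] in pixels, round what is visible of it).
- robot.place_of(label, camera): "xy" ([column, row] in pixels: a listed point, or the origin of a listed thing).
The state is a dict: "time": time; "joint_positions": joint angles; "joint_velocities": joint speeds; "effort": joint torques, N m; "ee_pos": TCP position; "tool_rot": TCP orientation; "wrist_force": force on the tool from outside, world axes, zero at the start; "moment": the same for the moment, N m; "finger_gap": finger opening in m.
Only numpy, scipy, OpenCV 4.12 (cv2) and the standard library are available. Lean on these libraries where they do the work, as an engineer would, in place of code of your own. Each camera call takes 0.05 s, during which the arm holds its last target. There are 200 camera calls.

## Working session

There is one attempt and no reset: what is moved stays moved. The work goes in short steps, Python scripts to look and compute and a tool call to move; the robot and the scene stay as the last step left them, time stands still between calls to the robot, and variables do not carry over. Pictures are saved under pics/ and viewed, about 8 in all and at most 12, crops included, and the job is handed in when it is done.

Besides the shell and the picture viewer there is one more tool, called after ">>>" by a JSON object that holds its "method" and its "body", one argument or row to a line. play_rows: Moves the arm, as the interface text tells. Its arguments: {"type":"object","properties":{"commands":{"type":"array","items":{"type":"array"}},"grip_force":{"type":"number"}},"required":["commands"]}

```bash
mkdir -p pics; cat > h.py <<'E'
import numpy as np, cv2
from plant import robot
def cam(n):
    s=robot.snapshot(n); return s
def ray(s,px):
    K=np.array(s["camera_matrix"],float);d=np.array(s["dist"],float);V=np.array(s["view"],float)
    u=cv2.undistortPoints(np.array([[px]],float),K,d)[0,0]
    R=V[:3,:3];t=V[:3,3]
    return -R.T@t, R.T@np.array([u[0],u[1],1.])/np.sqrt(u@u+1)
def tri(obs):
    A=np.zeros((3,3));b=np.zeros(3)
    for s,px in obs:
        o,d=ray(s,px);P=np.eye(3)-np.outer(d,d);A+=P;b+=P@o
    x=np.linalg.solve(A,b)
    return x,[np.linalg.norm((np.eye(3)-np.outer(d,d))@(x-o)) for o,d in (ray(s,p) for s,p in obs)]
def onz(s,px,z):
    o,d=ray(s,px);return o+d*(z-o[2])/d[2]
def proj(s,p):
    V=np.array(s["view"]);return cv2.projectPoints(np.array([p],float),cv2.Rodrigues(V[:3,:3])[0],V[:3,3],np.array(s["camera_matrix"],float),np.array(s["dist"],float))[0][0,0]
E
python3 - <<'E'
from h import *
st=robot.state();print(st)
S={n:cam(n) for n in("scene","side","wrist")}
for n in S: print(n,(-S[n]["view"][:3,:3].T@S[n]["view"][:3,3]).round(3))
for l in ["dial_grip","dial_pointer","mark_twelve","mark_five","mark_two","lock","lockbox"]:
    O=[]
    for n in S:
        r=robot.place_of(l,n)
        print(l,n,[(np.round(a["xy"],1).tolist(),round(a["conf"],2)) for a in r[:2]])
        if r: O.append((S[n],r[0]["xy"]))
    if len(O)>1: print("   ",tri(O))
for n in S: cv2.imwrite(f"pics/{n}0.png",S[n]["img"])
cv2.imwrite("pics/a.png",np.vstack([S["scene"]["img"],S["side"]["img"]])[:,:, :] if 0 else cv2.resize(np.vstack([S["scene"]["img"],S["side"]["img"]]),(480,600),interpolation=cv2.INTER_AREA))
E
```

```text
{'time': 0.0, 'joint_positions': array([-1.19086659,  0.32177271, -0.07011369,  1.45167503,  0.02262152,
        1.37079667, -0.05691383]), 'joint_velocities': array([ 0.00055613, -0.00063056,  0.00055991, -0.00088983, -0.00202891,
        0.00097776,  0.0011313 ]), 'effort': array([ 1.41446471e-04, -4.91282523e+01, -4.03810563e-01, -3.12535608e+01,
       -6.40455913e-02,  4.35870280e-02,  1.48503505e-04]), 'ee_pos': array([0.23236001, 0.60645677, 0.22149439]), 'tool_rot': array([-1.14588658e-04,  1.81872652e-01,  9.83321651e-01, -9.25031769e-04]), 'wrist_force': array([ 0.46984394,  0.55163222, -0.21913718]), 'moment': array([-0.05101954, -0.06991623,  0.00297582]), 'finger_gap': 0.08710486980800283}
scene [0.019 0.422 0.585]
side [0.305 0.647 0.53 ]
wrist [0.158 0.636 0.385]
dial_grip scene [([267.9, 239.9], 0.95)]
dial_grip side [([314.1, 223.6], 0.82)]
dial_grip wrist []
    (array([0.50258931, 0.08970194, 0.09040418]), [np.float64(0.0007763788510478951), np.float64(0.0007763788510479879)])
dial_pointer scene [([264.9, 224.4], 0.73), ([242.4, 324.6], 0.68)]
dial_pointer side [([
[... 626 characters left out ...]
764057)])
mark_two scene [([277.8, 239.8], 0.96)]
mark_two side [([312.9, 222.2], 0.63)]
mark_two wrist []
    (array([0.51636899, 0.05682833, 0.06557092]), [np.float64(0.0025591426637872703), np.float64(0.0025591426637872764)])
lock scene [([268.1, 257.2], 0.92), ([244.7, 244.1], 0.38)]
lock side [([315.8, 243.1], 0.9), ([357.3, 226.6], 0.25)]
lock wrist []
    (array([0.49703785, 0.09622206, 0.05062361]), [np.float64(0.002327225508260587), np.float64(0.0023272255082605695)])
lockbox scene [([245.1, 244.9], 0.86)]
lockbox side [([269.1, 240.3], 0.72)]
lockbox wrist []
    (array([ 0.61509227,  0.07267043, -0.00131593]), [np.float64(0.0034905344397004093), np.float64(0.0034905344397003577)])
```

View pics/a.png

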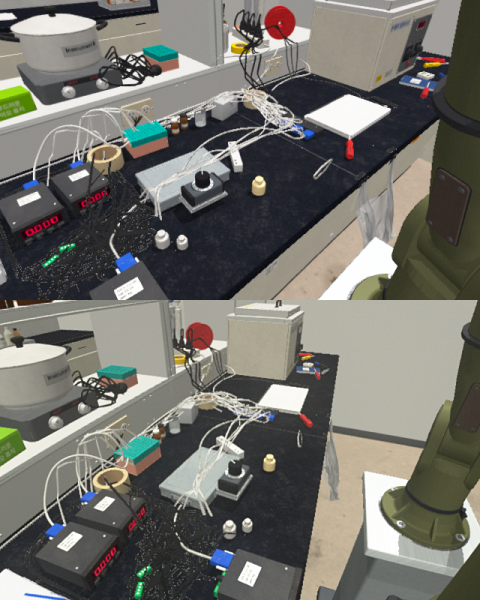

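```bash
python3 - <<'E'
from h import *
a=cv2.imread("pics/scene0.png")[200:290,210:330];b=cv2.imread("pics/side0.png")[180:270,255:375]
cv2.imwrite("pics/b.png",cv2.resize(np.hstack([a,b]),(800,300),interpolation=cv2.INTER_CUBIC))
S={n:cam(n) for n in("scene","side")}
for l in ["test_weight_0","load_cell","tweezers"]:
  for n in S:
    for a in robot.place_of(l,n)[:4]: print(l,n,np.round(a["xy"]),round(a["conf"],2),onz(S[n],a["xy"],0).round(3))
E
```

```text
test_weight_0 scene [344. 255.] 0.64 [ 0.445 -0.06   0.   ]
test_weight_0 scene [216. 326.] 0.62 [0.466 0.234 0.   ]
test_weight_0 scene [242. 324.] 0.53 [0.439 0.199 0.   ]
test_weight_0 side [306. 313.] 0.68 [0.465 0.233 0.   ]
test_weight_0 side [331. 302.] 0.54 [0.431 0.193 0.   ]
load_cell scene [313. 211.] 0.96 [ 0.602 -0.115  0.   ]
load_cell side [308. 202.] 0.89 [ 0.591 -0.108  0.   ]
tweezers side [396. 186.] 0.45 [ 0.387 -0.276  0.   ]
tweezers side [356. 225.] 0.43 [ 0.447 -0.057  0.   ]
tweezers side [329. 307.] 0.34 [0.431 0.205 0.   ]
```

View pics/b.png

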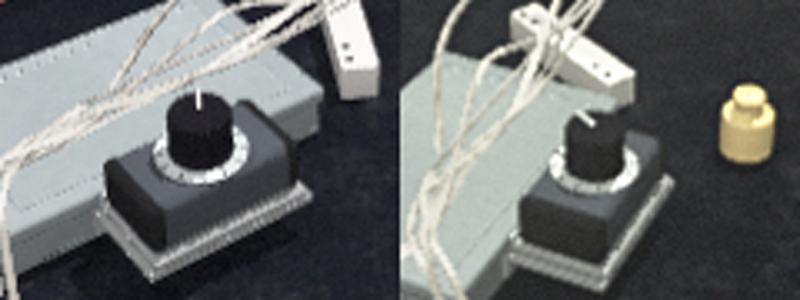

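The pictures show the dial at about (267,240) in scene and (314,224) in side, with its pointer between twelve and two. The brass weight is right of the lock and two small weights are to its left. The measured grip point, (0.503, 0.090, 0.090), fits the expected height of about 0.086. I'll move above it for a close look.

>>> {"method": "play_rows", "body": {
  "commands": [
    [[2.7, -5.2, 0], [0, 0, 0], 1],
    [[5.4, -10.4, 0], [0, 0, 0], 1],
    [[8.1, -15.6, 0], [0, 0, 0], 1],
    [[10.8, -20.8, 0], [0, 0, 0], 1],
    [[13.5, -26, 0], [0, 0, 0], 1]
  ]
}}

```text
time: 2.22
ee_pos: [0.3683, 0.3453, 0.2229]
tool_rot: [0.0, 0.182, 0.983, 0.0]
wrist_force: [1.2, -0.5, 0.7]
finger_gap: 0.087
```

>>> {"method": "play_rows", "body": {
  "commands": [
    [[2.7, -5.2, 0], [0, 0, 0], 1],
    [[5.4, -10.4, 0], [0, 0, 0], 1],
    [[8.1, -15.6, 0], [0, 0, 0], 1],
    [[10.8, -20.8, 0], [0, 0, 0], 0.8],
    [[13.5, -25.6, 0], [0, 0, 0], 0.7]
  ]
}}

```text
time: 2.85
ee_pos: [0.5033, 0.0891, 0.2231]
tool_rot: [0.001, 0.182, 0.983, 0.0]
wrist_force: [0.1, -0.0, 0.3]
finger_gap: 0.0744
```

```bash
cat > m.py <<'E'
from h import *
import sys,pickle
tag=sys.argv[1]
robot.snapshot("wrist")
s=cam("wrist");st=robot.state()
print(st["time"],st["joint_positions"].round(3),st["ee_pos"].round(4),st["tool_rot"].round(4),st["finger_gap"])
cv2.imwrite(f"pics/w{tag}.png",s["img"])
obs={}
for l in ["dial_grip","dial_pointer","mark_twelve","mark_five","mark_two","lock","lockbox"]:
    r=robot.place_of(l,"wrist")
    if r: obs[l]=(s,r[0]["xy"]); z={"dial_grip":.086,"dial_pointer":.098,"lock":.034,"lockbox":0}.get(l,.069); print(l,np.round(r[0]["xy"],1),round(r[0]["conf"],2),onz(s,r[0]["xy"],z).round(4))
pickle.dump(obs,open(f"obs{tag}.pkl","wb"))
E
python3 m.py 1
```

```text
2.95 [-0.613  0.016  0.402  1.803 -0.003  1.322  0.983] [0.505  0.0836 0.2231] [ 0.0014  0.1872  0.9823 -0.0011] 0.06679461045874775
dial_grip [324.1 190. ] 0.63 [0.5094 0.0821 0.086 ]
dial_pointer [314.5 207.7] 0.92 [0.5194 0.068  0.098 ]
mark_twelve [195.6 168.3] 0.63 [ 0.4436 -0.034   0.069 ]
mark_five [307.4 167.7] 0.77 [0.4854 0.0732 0.069 ]
mark_two [304.1 199.8] 0.95 [0.516  0.0568 0.069 ]
lock [217.1 282.3] 0.71 [ 0.5865 -0.0952  0.034 ]
lockbox [348.5 245.7] 0.81 [0.6163 0.076  0.    ]
```

View pics/w1.png

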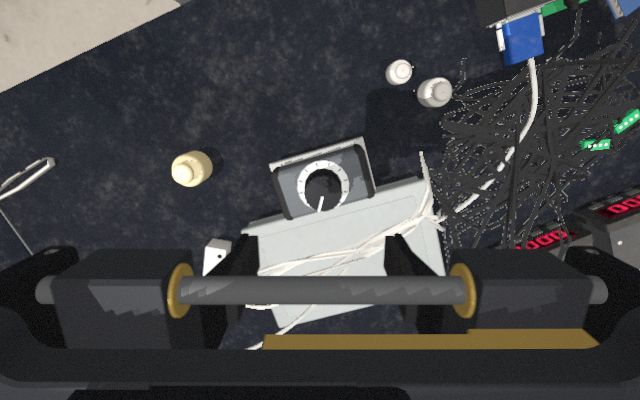

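The wrist view shows the dial at about (323,187), its pointer towards (321,208), and the lock ends at (280,190) and (370,170). I'll take two closer views for triangulation.

>>> {"method": "play_rows", "body": {
  "commands": [
    [[-2, -1, -4], [0, 0, 0], 0.65],
    [[-4, -2, -8], [0, 0, 0], 0.65],
    [[-4, -2, -8], [0, 0, 0], 0.65],
    [[-4, -2, -8], [0, 0, 0], 0.65]
  ]
}}

```text
time: 3.8
ee_pos: [0.4643, 0.0722, 0.1444]
tool_rot: [0.002, 0.181, 0.983, 0.001]
wrist_force: [0.3, 0.1, 0.5]
finger_gap: 0.0563
```

```bash
python3 m.py 2
```

```text
3.9 [-0.609 -0.021  0.397  1.998  0.009  1.158  0.991] [0.4649 0.0721 0.1448] [0.002  0.1814 0.9834 0.001 ] 0.05665154937867554
dial_grip [350.4 262.6] 0.96 [0.5101 0.0798 0.086 ]
dial_pointer [475.  127.2] 0.23 [0.4397 0.1902 0.098 ]
mark_five [328.4 232.5] 0.84 [0.4868 0.0705 0.069 ]
mark_two [328.9 271.7] 0.85 [0.521  0.0581 0.069 ]
lockbox [365.9 306.7] 0.89 [0.6165 0.0696 0.    ]
```

>>> {"method": "play_rows", "body": {
  "commands": [
    [[2, 2, 0], [0, 0, 0], 0.65],
    [[4, 4, 0], [0, 0, 0], 0.65],
    [[4, 4, 0], [0, 0, 0], 0.65],
    [[4, 4, 0], [0, 0, 0], 0.65]
  ]
}}

```text
time: 4.75
ee_pos: [0.5021, 0.1104, 0.1423]
tool_rot: [-0.0, 0.182, 0.983, -0.0]
wrist_force: [-0.5, -0.6, 0.5]
finger_gap: 0.0566
```

```bash
python3 m.py 3; python3 - <<'E'
from h import *
import pickle
o=[pickle.load(open(f"obs{i}.pkl","rb")) for i in(1,2,3)]
for l in o[2]:
    O=[k[l] for k in o[1:] if l in k]
    if len(O)>1: x,e=tri(O);print(l,x.round(4),np.round(e,4))
I=[]
for i in (2,3):
    im=cv2.imread(f"pics/w{i}.png");c=[int(v) for v in o[i-1]["dial_grip"][1]]
    y0=min(max(c[1]-65,0),270);x0=min(max(c[0]-65,0),510);print("crop",i,x0,y0)
    I.append(cv2.resize(im[y0:y0+130,x0:x0+130],(400,400),interpolation=cv2.INTER_CUBIC))
cv2.imwrite("pics/c.png",np.hstack(I))
E
```

```text
4.85 [-0.63   0.087  0.382  1.901 -0.035  1.161  0.969] [0.5021 0.1102 0.1425] [-2.000e-04  1.823e-01  9.832e-01 -1.000e-04] 0.05629956027412697
dial_grip [290.5 242.8] 0.7 [0.5133 0.0808 0.086 ]
dial_pointer [277.8 266.3] 0.96 [0.5228 0.0679 0.098 ]
mark_twelve [298.6 251.4] 0.59 [0.5295 0.0796 0.069 ]
mark_five [269.4 209. ] 0.95 [0.4868 0.072  0.069 ]
mark_two [268.7 249.3] 0.9 [0.5189 0.0572 0.069 ]
lock [295.8 216.3] 0.68 [0.5108 0.0819 0.034 ]
dial_grip [0.5174 0.0782 0.074 ] [0.0008 0.0008]
dial_pointer [0.4195 0.1245 0.2727] [0.0219 0.0219]
mark_five [0.4884 0.0702 0.064 ] [0.0005 0.0005]
mark_two [0.5158 0.06   0.0778] [0.0004 0.0004]
crop 2 285 197
crop 3 225 177
```

View pics/c.png

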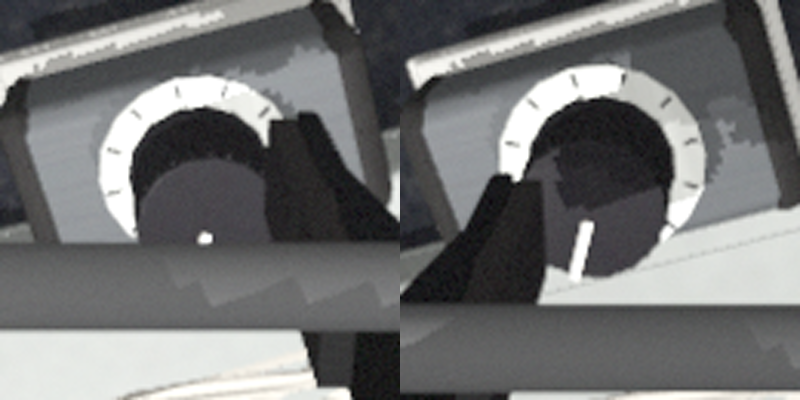

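The crops show the plate's marks and the pointer about 30–35° clockwise of the twelve direction, so it stands at one o'clock. The dial therefore goes 120° clockwise, then 90° back. I'll fit the lock pose to the marks.

```bash
python3 - <<'E'
from h import *
import pickle
from scipy.optimize import least_squares
o=[pickle.load(open(f"obs{i}.pkl","rb")) for i in(2,3)]
S=[k["dial_grip"][0] for k in o]
c=[(285,197),(225,177)];k=130/400
M=[{6:(180,92),5:(132,117),4:(112,151),3:(110,190),7:(226,90),8:(265,112)},
   {6:(175,78),7:(224,78),8:(267,103),9:(290,143),10:(292,188),5:(134,105),4:(113,143)}]
D=[]
for i in(0,1):
    for h,p in M[i].items(): D.append((i,h,np.array([c[i][0]+p[0]*k,c[i][1]+p[1]*k])))
def pt(q,h): a=q[3]-h*np.pi/6; return [q[0]+.024*np.cos(a),q[1]+.024*np.sin(a),q[2]]
def f(q): return np.concatenate([proj(S[i],pt(q,h))-p for i,h,p in D])
r=least_squares(f,[.51,.08,.069,-.2]);print(r.x.round(4),np.degrees(r.x[3]),np.sqrt(np.mean(r.fun**2)))
g=lambda q:f([q[0],q[1],.069,q[2]])
r2=least_squares(g,[.51,.08,-.2]);print("z fixed",r2.x.round(4),np.degrees(r2.x[2]),np.sqrt(np.mean(r2.fun**2)))
t=onz(S[1],(225+199*k,177+206*k),.098);e=onz(S[1],(225+175*k,177+280*k),.098);print("top",t,"ptr",e)
d=e-t;print("pointer yaw",np.degrees(np.arctan2(d[1],d[0])),"hour",(r.x[3]-np.arctan2(d[1],d[0]))*6/np.pi)
E
```

```text
[ 0.5093  0.081   0.0709 -0.1039] -5.9537586447508914 0.6120228673361157
z fixed [ 0.51    0.0807 -0.1033] -5.917212423767459 0.6445009524091653
top [0.50925702 0.08310315 0.098     ] ptr [0.52513027 0.07018539 0.098     ]
pointer yaw -39.13892632099448 hour 1.1061722558747862
```

>>> {"method": "play_rows", "body": {
  "commands": [
    [[0.35, -1.5, 0], [0, 0, 0], 0.65],
    [[0.65, -3, 0], [0, 0, 0], 0.65],
    [[0.65, -3, -1.5], [0, 0, 0], 0.65],
    [[0.65, -3, -3.5], [0, 0, 0], 0.65],
    [[0.65, -3, -3.5], [0, 0, 0], 0.65]
  ]
}}

```text
time: 5.82
ee_pos: [0.5072, 0.0807, 0.1053]
tool_rot: [-0.002, 0.182, 0.983, -0.001]
wrist_force: [-0.8, 0.7, -0.6]
finger_gap: 0.0564
```

```bash
python3 - <<'E'
from h import *
S={n:cam(n) for n in("scene","side","wrist")}
st=robot.state();print(st["time"],st["ee_pos"].round(4),st["tool_rot"].round(4),st["wrist_force"].round(1))
p=st["ee_pos"]
I=[]
for n,dx in(("scene",0),("side",0)):
    im=S[n]["img"].copy()
    for q in ([.5095,.081,.098],[.5095,.081,.069]):
        cv2.circle(im,tuple(int(round(v)) for v in proj(S[n],q)),1,(0,0,255),-1)
    c=proj(S[n],[.5095,.081,.098]).astype(int)
    I.append(cv2.resize(im[c[1]-50:c[1]+50,c[0]-50:c[0]+50],(400,400),interpolation=cv2.INTER_CUBIC))
cv2.imwrite("pics/d.png",np.hstack(I))
E
```

```text
5.975 [0.5093 0.0812 0.1078] [2.000e-04 1.818e-01 9.833e-01 1.000e-04] [ 1.2 -0.   0.2]
```

View pics/d.png

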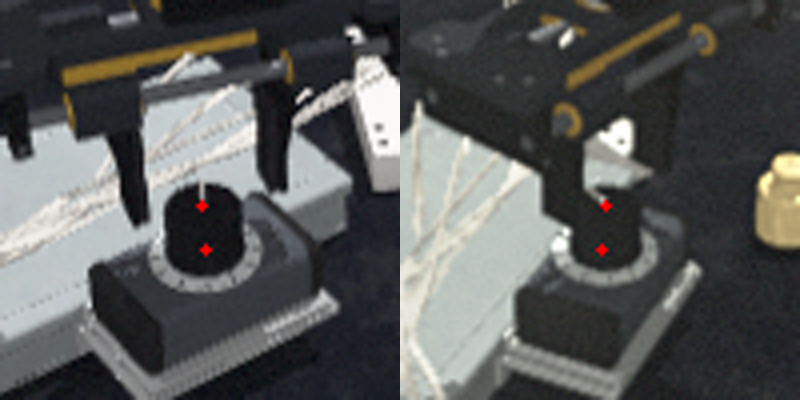

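The projected axis points fall on the dial and the fingers straddle it. Next: descend 3.1 cm and grip.

>>> {"method": "play_rows", "body": {
  "commands": [
    [[0, 0, -1.6], [0, 0, 0], 0.65],
    [[0, 0, -3.1], [0, 0, 0], 0.65],
    [[0, 0, -3.1], [0, 0, 0], 0.5],
    [[0, 0, -3.1], [0, 0, 0], 0.4],
    [[0, 0, -3.1], [0, 0, 0], 0.3]
  ],
  "grip_force": 25
}}

```text
time: 6.6
ee_pos: [0.5094, 0.0809, 0.077]
tool_rot: [0.0, 0.182, 0.983, 0.0]
wrist_force: [0.5, 0.5, -1.2]
finger_gap: 0.0357
```

>>> {"method": "play_rows", "body": {
  "commands": [
    [[0, 0, 0], [0, 0, 0], 0.2],
    [[0, 0, 0], [0, 0, 0], 0.2],
    [[0, 0, 0], [0, 0, 0], 0.2]
  ]
}}

```text
time: 6.98
ee_pos: [0.5094, 0.0809, 0.077]
tool_rot: [0.0, 0.182, 0.983, 0.0]
wrist_force: [0.4, -0.5, 2.1]
finger_gap: 0.0357
```

```bash
python3 -c "
from h import *
s=robot.state();print({k:np.round(v,4) for k,v in s.items()})"
```

```text
{'time': np.float64(6.975), 'joint_positions': array([-0.5839,  0.1652,  0.4071,  1.9651, -0.0762,  1.025 ,  1.0626]), 'joint_velocities': array([ 0.0009, -0.001 ,  0.0002, -0.0009, -0.0022, -0.0007,  0.0003]), 'effort': array([-3.94500e-01, -3.27948e+01,  1.61660e+00, -2.64935e+01,
       -2.06500e-01,  8.13000e-02, -1.30000e-03]), 'ee_pos': array([0.5094, 0.0809, 0.077 ]), 'tool_rot': array([4.000e-04, 1.819e-01, 9.833e-01, 1.000e-04]), 'wrist_force': array([ 0.437 , -0.5216,  2.0607]), 'moment': array([-0.1298, -0.0676, -0.0244]), 'finger_gap': np.float64(0.0357)}
```

>>> {"method": "play_rows", "body": {
  "commands": [
    [[0, 0, 0], [0, 0, -7], 0.2],
    [[0, 0, 0], [0, 0, -14], 0.2],
    [[0, 0, 0], [0, 0, -22], 0.2],
    [[0, 0, 0], [0, 0, -30], 0.2],
    [[0, 0, 0], [0, 0, -30], 0.2]
  ],
  "grip_force": 35
}}

```text
time: 7.6
ee_pos: [0.5095, 0.0811, 0.0769]
tool_rot: [0.0, 0.429, 0.903, 0.0]
wrist_force: [0.5, -0.3, 1.1]
finger_gap: 0.0354
```

>>> {"method": "play_rows", "body": {
  "commands": [
    [[0, 0, 0], [0, 0, -7], 0.2],
    [[0, 0, 0], [0, 0, -14], 0.2],
    [[0, 0, 0], [0, 0, -22], 0.2],
    [[0, 0, 0], [0, 0, -30], 0.2],
    [[0, 0, 0], [0, 0, -30], 0.2]
  ]
}}

```text
time: 8.22
ee_pos: [0.5096, 0.0811, 0.077]
tool_rot: [0.0, 0.648, 0.762, 0.001]
wrist_force: [1.2, -1.0, 3.0]
finger_gap: 0.0353
```

```bash
python3 - <<'E'
from h import *
S={n:cam(n) for n in("scene","side","wrist")}
st=robot.state();print(st["time"],st["ee_pos"].round(4),st["tool_rot"].round(4),st["wrist_force"].round(1),st["moment"].round(3),st["joint_positions"].round(2))
q=st["tool_rot"];print("turn",np.degrees(2*np.arctan2(q[2],q[1])))
I=[]
for n in S:
    im=S[n]["img"]
    for r in robot.place_of("dial_pointer",n)[:2]: print(n,np.round(r["xy"],1),round(r["conf"],2),onz(S[n],r["xy"],.098).round(4))
    c=proj(S[n],[.5095,.081,.098]).astype(int)
    c=np.clip(c,50,[590,350]);I.append(cv2.resize(im[c[1]-50:c[1]+50,c[0]-50:c[0]+50],(266,266),interpolation=cv2.INTER_CUBIC))
cv2.imwrite("pics/e.png",np.hstack(I))
E
```

```text
8.375 [0.5096 0.0811 0.0769] [4.000e-04 6.480e-01 7.617e-01 5.000e-04] [ 1.6 -0.7  2. ] [-0.121 -0.343 -0.009] [-0.68  0.17  0.51  1.97 -0.1   1.02  0.04]
turn 99.22171861156252
scene [273.9 230.5] 0.64 [0.5085 0.0707 0.098 ]
scene [246.4 244.9] 0.63 [0.5089 0.1326 0.098 ]
side [316.  211.8] 0.77 [0.5101 0.0586 0.098 ]
```

View pics/e.png

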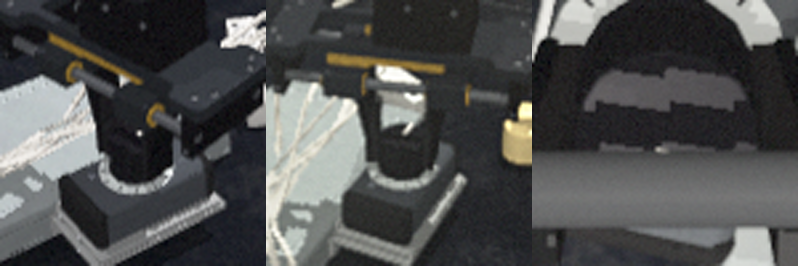

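The side view shows the pointer turned with the gripper, at (0.510, 0.059), which is the three o'clock direction. There is no slip. I'll continue 60° to five, ending slowly.

>>> {"method": "play_rows", "body": {
  "commands": [
    [[0, 0, 0], [0, 0, -7], 0.2],
    [[0, 0, 0], [0, 0, -14], 0.2],
    [[0, 0, 0], [0, 0, -22], 0.2],
    [[0, 0, 0], [0, 0, -30], 0.2],
    [[0, 0, 0], [0, 0, -30], 0.2]
  ]
}}

```text
time: 9.15
ee_pos: [0.5098, 0.0811, 0.0769]
tool_rot: [0.0, 0.823, 0.568, 0.001]
wrist_force: [3.5, 0.4, 2.8]
finger_gap: 0.0351
```

>>> {"method": "play_rows", "body": {
  "commands": [
    [[0, 0, 0], [0, 0, -7], 0.2],
    [[0, 0, 0], [0, 0, -14], 0.2],
    [[0, 0, 0], [0, 0, -21], 0.2],
    [[0, 0, 0], [0, 0, -26], 0.2],
    [[0, 0, 0], [0, 0, -30], 0.2]
  ]
}}

```text
time: 9.78
ee_pos: [0.5099, 0.081, 0.0769]
tool_rot: [0.0, 0.942, 0.335, 0.001]
wrist_force: [3.1, -0.9, 2.0]
finger_gap: 0.0354
```

>>> {"method": "play_rows", "body": {
  "commands": [
    [[0, 0, 0], [0, 0, 0], 0.2],
    [[0, 0, 0], [0, 0, 0], 0.2],
    [[0, 0, 0], [0, 0, 0], 0.2],
    [[0, 0, 0], [0, 0, 0], 0.2]
  ]
}}

```text
time: 10.28
ee_pos: [0.5097, 0.081, 0.0769]
tool_rot: [0.0, 0.942, 0.334, 0.001]
wrist_force: [5.2, -0.7, 3.1]
finger_gap: 0.0354
```

```bash
cat > look.py <<'E'
from h import *
import sys
S={n:cam(n) for n in("scene","side","wrist")}
st=robot.state();print(st["time"],st["ee_pos"].round(4),st["tool_rot"].round(4),st["wrist_force"].round(1),st["moment"].round(3),st["joint_positions"].round(2),st["finger_gap"])
q=st["tool_rot"];print("turn",np.degrees(2*np.arctan2(q[2],q[1])))
ax=np.array([.5095,.081]);z=float(sys.argv[2]) if len(sys.argv)>2 else .098
I=[]
for n in S:
    im=S[n]["img"]
    for r in robot.place_of("dial_pointer",n)[:2]:
        w=onz(S[n],r["xy"],z);d=w[:2]-ax; print(n,np.round(r["xy"],1),round(r["conf"],2),w.round(4),"hour",(-.104-np.arctan2(d[1],d[0]))*6/np.pi,"r",np.hypot(*d))
    c=proj(S[n],[*ax,z]).astype(int)
    c=np.clip(c,40,[600,360]);I.append(cv2.resize(im[c[1]-40:c[1]+40,c[0]-40:c[0]+40],(266,266),interpolation=cv2.INTER_CUBIC))
cv2.imwrite(f"pics/{sys.argv[1]}.png",np.hstack(I))
E
python3 look.py f
```

```text
10.425 [0.5096 0.081  0.0769] [2.000e-04 9.424e-01 3.344e-01 6.000e-04] [ 5.1 -0.   2.9] [-0.331 -1.081  0.026] [-0.77  0.18  0.62  1.97 -0.12  1.03 -0.99] 0.03514828433876716
turn 39.07302438882616
scene [277.7 234.3] 0.5 [0.4949 0.0723 0.098 ] hour 4.773237423466588 r 0.01701553377832572
side [325.6 216.3] 0.49 [0.4865 0.0667 0.098 ] hour 4.73817218970383 r 0.027083265909795384
```

View pics/f.png

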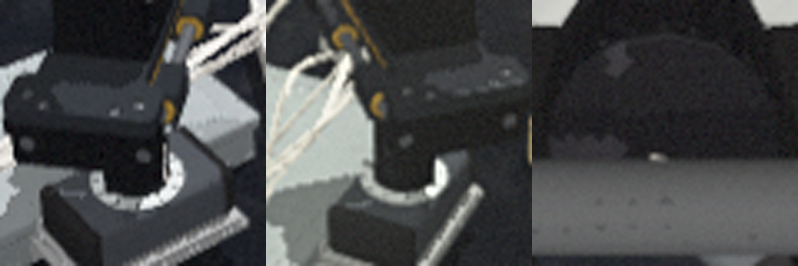

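The gripper has turned exactly 120° and the axial moment is about 0.03 N m, so the dial rests in its notch. The networks put the pointer at about 4.75 hours, though it is mostly hidden in the picture, with only a glint at (165,135) of the first crop. Holding there for over half a second makes the stop. Now 90° back.

>>> {"method": "play_rows", "body": {
  "commands": [
    [[0, 0, 0], [0, 0, 7], 0.2],
    [[0, 0, 0], [0, 0, 14], 0.2],
    [[0, 0, 0], [0, 0, 22], 0.2],
    [[0, 0, 0], [0, 0, 30], 0.2],
    [[0, 0, 0], [0, 0, 30], 0.2]
  ]
}}

```text
time: 11.2
ee_pos: [0.5092, 0.0811, 0.0769]
tool_rot: [0.0, 0.824, 0.566, 0.0]
wrist_force: [3.5, -0.4, 4.6]
finger_gap: 0.0352
```

>>> {"method": "play_rows", "body": {
  "commands": [
    [[0, 0, 0], [0, 0, 7], 0.2],
    [[0, 0, 0], [0, 0, 14], 0.2],
    [[0, 0, 0], [0, 0, 22], 0.2],
    [[0, 0, 0], [0, 0, 30], 0.2],
    [[0, 0, 0], [0, 0, 30], 0.2]
  ]
}}

```text
time: 11.82
ee_pos: [0.5091, 0.0812, 0.0769]
tool_rot: [-0.0, 0.65, 0.76, 0.0]
wrist_force: [4.1, -0.8, 5.6]
finger_gap: 0.0352
```

>>> {"method": "play_rows", "body": {
  "commands": [
    [[0, 0, 0], [0, 0, 7], 0.2],
    [[0, 0, 0], [0, 0, 14], 0.2],
    [[0, 0, 0], [0, 0, 21], 0.2],
    [[0, 0, 0], [0, 0, 26], 0.2],
    [[0, 0, 0], [0, 0, 30], 0.2]
  ]
}}

```text
time: 12.45
ee_pos: [0.5089, 0.0811, 0.0769]
tool_rot: [-0.0, 0.43, 0.903, 0.0]
wrist_force: [3.2, -0.0, 6.0]
finger_gap: 0.035
```

>>> {"method": "play_rows", "body": {
  "commands": [
    [[0, 0, 0], [0, 0, 0], 0.2],
    [[0, 0, 0], [0, 0, 0], 0.2],
    [[0, 0, 0], [0, 0, 0], 0.2]
  ]
}}

```text
time: 12.82
ee_pos: [0.5089, 0.0811, 0.0769]
tool_rot: [-0.0, 0.431, 0.902, 0.0]
wrist_force: [2.5, -0.3, 6.6]
finger_gap: 0.0357
```

```bash
python3 look.py g
```

```text
12.975 [0.5089 0.0811 0.0769] [-2.000e-04  4.315e-01  9.021e-01  1.000e-04] [ 3.4 -0.5  5.7] [-0.118 -0.823  0.012] [-0.63  0.17  0.45  1.97 -0.09  1.03  0.54] 0.03512736508788367
turn 128.88036913911586
scene [270.9 226.3] 0.93 [0.5223 0.0671 0.098 ] hour 1.3758644885276587 r 0.0188662934754135
side [310.5 214.9] 0.78 [0.5168 0.073  0.098 ] hour 1.3870549900743636 r 0.01084055884379346
wrist [350.4 266.1] 0.27 [0.5193 0.0917 0.098 ] hour -1.7837877333190904 r 0.014482562885972742
```

View pics/g.png

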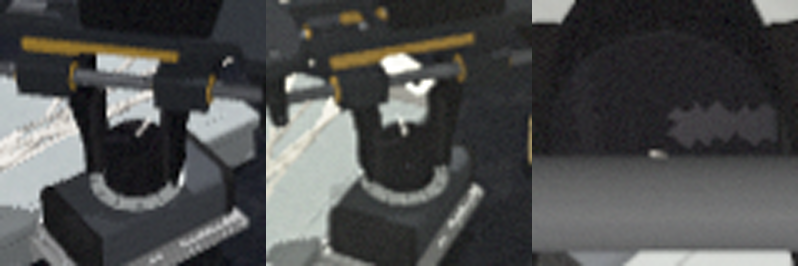

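In the scene crop the pointer runs from (138,137) to (155,120), roughly towards one to two o'clock. The gripper turned exactly 90° back and the moment is about zero, so the dial is settled. I'll test with a gentle 3 mm pull.

>>> {"method": "play_rows", "body": {
  "commands": [
    [[0, 0, 0.1], [0, 0, 0], 0.2],
    [[0, 0, 0.2], [0, 0, 0], 0.2],
    [[0, 0, 0.3], [0, 0, 0], 0.2],
    [[0, 0, 0.3], [0, 0, 0], 0.2]
  ],
  "grip_force": 45
}}

```text
time: 13.62
ee_pos: [0.5078, 0.0808, 0.0786]
tool_rot: [-0.001, 0.43, 0.903, -0.001]
wrist_force: [2.3, -0.2, -7.1]
finger_gap: 0.0353
```

>>> {"method": "play_rows", "body": {
  "commands": [
    [[0, 0, 0.1], [0, 0, 0], 0.2],
    [[0, 0, 0.2], [0, 0, 0], 0.2],
    [[0, 0, 0.2], [0, 0, 0], 0.2]
  ]
}}

```text
time: 14.0
ee_pos: [0.5081, 0.0809, 0.0814]
tool_rot: [-0.001, 0.43, 0.903, -0.0]
wrist_force: [0.1, 0.3, -4.5]
finger_gap: 0.0354
```

The lock is following, with a load of 4.5 N that matches its own weight. I'll continue straight up.

>>> {"method": "play_rows", "body": {
  "commands": [
    [[0, 0, 0.3], [0, 0, 0], 0.2],
    [[0, 0, 0.6], [0, 0, 0], 0.2],
    [[0, 0, 0.9], [0, 0, 0], 0.2],
    [[0, 0, 1.2], [0, 0, 0], 0.2],
    [[0, 0, 1.2], [0, 0, 0], 0.2]
  ]
}}

```text
time: 14.62
ee_pos: [0.5093, 0.0811, 0.0939]
tool_rot: [0.0, 0.43, 0.903, 0.0]
wrist_force: [0.1, -0.1, -5.7]
finger_gap: 0.0352
```

>>> {"method": "play_rows", "body": {
  "commands": [
    [[0, 0, 0.5], [0, 0, 0], 0.2],
    [[0, 0, 1], [0, 0, 0], 0.2],
    [[0, 0, 1.5], [0, 0, 0], 0.2],
    [[0, 0, 2], [0, 0, 0], 0.2],
    [[0, 0, 2.5], [0, 0, 0], 0.2]
  ]
}}

```text
time: 15.25
ee_pos: [0.509, 0.081, 0.119]
tool_rot: [0.0, 0.43, 0.903, 0.0]
wrist_force: [1.3, 0.2, -5.2]
finger_gap: 0.0354
```

>>> {"method": "play_rows", "body": {
  "commands": [
    [[0, 0, 2], [0, 0, 0], 0.2],
    [[0, 0, 4], [0, 0, 0], 0.2],
    [[0, 0, 6], [0, 0, 0], 0.2],
    [[0, 0, 8], [0, 0, 0], 0.2],
    [[0, 0, 9], [0, 0, 0], 0.2]
  ]
}}

```text
time: 15.88
ee_pos: [0.5096, 0.081, 0.2099]
tool_rot: [0.001, 0.43, 0.903, 0.001]
wrist_force: [0.0, 0.0, -6.2]
finger_gap: 0.0351
```

>>> {"method": "play_rows", "body": {
  "commands": [
    [[0, 0, 0.3], [0, 0, 0], 0.2],
    [[0, 0, 0.6], [0, 0, 0], 0.2],
    [[0, 0, 0.6], [0, 0, 0], 0.2],
    [[0, 0, 0.6], [0, 0, 0], 0.2],
    [[0, 0, 0.6], [0, 0, 0], 0.2]
  ]
}}

```text
time: 16.5
ee_pos: [0.5088, 0.081, 0.2142]
tool_rot: [-0.0, 0.43, 0.903, -0.0]
wrist_force: [0.6, 0.5, -5.8]
finger_gap: 0.035
```

```bash
python3 - <<'E'
from h import *
S={n:cam(n) for n in("scene","side")}
st=robot.state();print(st["time"],st["ee_pos"].round(4),st["tool_rot"].round(4),st["wrist_force"].round(1),st["moment"].round(3),st["finger_gap"])
for l in["dial_pointer","dial_grip","mark_twelve","mark_two","lock","test_weight_0","load_cell","tweezers"]:
    for n in S:
        for r in robot.place_of(l,n)[:(3 if "weight" in l else 1)]: print(l,n,np.round(r["xy"]),round(r["conf"],2))
    if l in("lock","dial_grip","mark_two"):
        O=[(S[n],robot.place_of(l,n)[0]["xy"]) for n in S if robot.place_of(l,n)]
        if len(O)==2: print(tri(O))
I=[cv2.resize(S[n]["img"][100:340,180:420],(400,400),interpolation=cv2.INTER_CUBIC) for n in S]
cv2.imwrite("pics/z.png",np.hstack(I))
E
```

```text
16.6 [0.509  0.081  0.2144] [-1.000e-04  4.302e-01  9.027e-01 -1.000e-04] [ 0.7 -0.4 -5.3] [-0.113  0.024  0.027] 0.035016545554572016
dial_pointer scene [270. 163.] 0.82
dial_grip scene [264. 178.] 0.95
dial_grip side [314. 167.] 0.78
(array([0.50552641, 0.08679445, 0.21904768]), [np.float64(0.0024574207318459555), np.float64(0.0024574207318458436)])
mark_twelve scene [262. 178.] 0.97
mark_twelve side [299. 167.] 0.7
mark_two scene [275. 178.] 0.87
mark_two side [313. 166.] 0.55
(array([0.51921551, 0.05337066, 0.20069203]), [np.float64(0.000668220902427115), np.float64(0.000668220902427019)])
lock scene [264. 202.] 0.89
lock side [316. 185.] 0.71
(array([0.49873336, 0.09460196, 0.18207439]), [np.float64(0.002076578797620266), np.float64(0.00207657879762019)])
test_weight_0 scene [216. 324.] 0.61
test_weight_0 scene [241. 324.] 0.55
test_weight_0 side [352. 224.] 0.69
test_weight_0 side [307. 315.] 0.66
test_weight_0 side [326. 305.] 0.51
load_cell scene [316. 211.] 0.8
load_cell side [307. 201.] 0.67
tweezers scene [430. 226.] 0.71
tweezers side [307. 244.] 0.68
```

View pics/z.png

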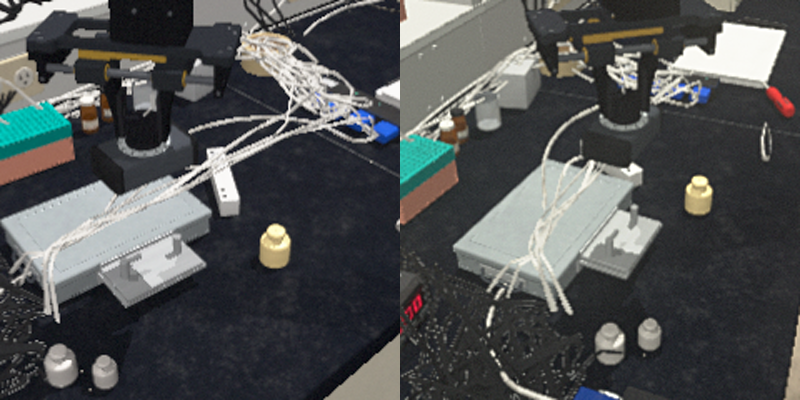

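The final picture shows the two shackle legs bare, at (130,265) and (178,243) in the left half. The lock hangs level in the gripper about 13.7 cm up, and the weights, load cell and tweezers have not moved. Handing in.

```bash
python3 -c "
from h import *
print(robot.job_done());s=robot.state();print(s['time'],s['ee_pos'],s['finger_gap'],s['wrist_force'])"
```

```text
the job is handed in; nothing more can be done
None
the job is handed in; nothing more can be done
```

The lock is open, off the shackle and held still in the gripper; I handed the job in at about 16.6 s. I gripped the dial and turned it 120° clockwise from one o'clock to five. After stopping there for over half a second, I turned it 90° back to two and pulled the lock straight up.

**Last checks:**
- **Lift:** the gripper is 13.7 cm above where it gripped the dial. The wrist carries about 5–6 N, close to the lock's own weight, and the finger opening is steady at 35 mm.
- **Lock and shackle:** the last picture shows both shackle legs bare and the lock hanging level with its dial on top.
- **Bystanders:** the three weights, the load cell and the tweezers appear undisturbed in that picture. The weights and load cell are within a few pixels of where they were found at the start.

**Checks that disagreed or were weak:**
- **Pointer readings:** the pointer was partly hidden by the gripper, so the network readings were off: about 4.75 hours at the five o'clock stop and about 1.4 at two. I relied instead on the measured gripper turns, the near-zero turning moment at each stop, and the lock coming free.
- **First pull:** it lagged slightly, rising 1.7 mm of the 3 mm commanded, with the wrist force changing by about 13 N. After that the lock followed at roughly its own weight.
- **Tweezers:** the network gave inconsistent positions for them, so I judged them by eye.

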